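Set the hold-down of a jeweller's strip guide

TASK

Set the hold-down of the strip guide: turn the tall knurled thumbscrew on its bridge clockwise until you feel it seat on the brass strip and stop there without forcing it, then back it off a quarter turn so that the strip can slide, and let go. Leave the strip lying in its channel.

Things in the scene. Friction and masses are not known exactly. Their poses are not given: they have to be found in the camera images.
- screw_grip (a point): centre of the thumbscrew's knurled steel head, on its upright axis: the point to grip. The head is an upright cylinder 28 mm across, 24 mm tall, with a dark slot across its flat top; its underside is 10 mm above the brass collar, so fingertips may go at most 21 mm below this point. It turns in place, without rising or sinking. z is up
- screw (a joint): turn of the thumbscrew, rad; grows clockwise seen from above (tightening). It starts 1.2 to 2.6 rad short of its seat, turns freely against 0.04 N m of friction and stays where it is left. At the seat the reading stops growing; the value there is not given: feel for it
- collar (a joint): wind-up, rad, clockwise positive, of the sprung brass collar (26 mm disc on the bridge under the head). It yields 1 rad per 0.8 N m of torque on the screw and springs back: 0.05 while the screw runs freely; once seated it winds one for one with the head, so resistance rises 0.08 N m per 0.1 rad. 0.15 to 0.35 is well seated, over 0.6 is forced
- guide_top (a point): centre of the top of the guide's bridge, 48 mm above the bench, on the screw's axis. The bridge is an aluminium bar 28 mm (x) by 82 mm (y) on a base plate 130 (x) by 84 (y) by 14 mm fixed to the bench; the strip's channel runs along x. A small fixed lock screw (16 mm head, level axis) on one corner is not the one to turn
- strip_mid (a point): middle of the loose brass strip, 170 x 15 x 3 mm, lying along the channel of the guide under the screw, its underside 14 mm above the bench; it is not handled
Things that resemble listed ones, but are neither listed nor needed, are in the scene too. What is shaped like the part that bears screw_grip but green or pink is not meant.

How it is judged:
By the outcome, as a careful person would: the job done as asked, in the order asked, and still so for the second after the job is handed in, with the robot touching nothing.
It also fails if it takes over 72 s, if anything falls off the work surface, if the arm or the gripper's body presses on something with over 40 N, if the wrist force passes 120 N, or if a joint passes its speed limit or range.

ROBOT

A 6-joint arm with a two-finger parallel gripper is mounted at the origin on the work surface. World frame = base frame: x ahead of the robot, y to its left, z up, the work surface at z = 0. Lengths are in m, angles in rad, forces in N, time in s.
With the tool pointing down it reaches from about 0.25 to 0.725 m from the base axis. Payload 4 kg.
Tool frame: the origin (TCP) lies on the centre line of the jaws, within the pads' length; the fingertips stand 19 mm ahead of it and the grasp point (between the pads) is the TCP; z points along the fingers, y is the direction in which the jaws open and shut (so a half turn about z gives the same grasp; the last joint's range is limited). The gripper opens to 85 mm and grips with 20 to 120 N. Pads are 22 mm wide; open, the fingers measure 114 mm over their backs; the gripper's body (76 mm by 85 mm) begins 54 mm behind the grasp point. The pads swing forward as they close: fully open they stand 13 mm farther back than shut.
Start: joints at [-1.259, 0.241, 0.005, 1.335, 0, 1.571], TCP at [0.153, -0.476, 0.221] pointing down, gripper open.
Joint ranges: [-2.72, 2.72], [-1.05, 1.87], [-1.09, 1.28], [-1.99, 2.15], [-1.42, 1.44], [-3.14, 3.14]. Speed limits (rad/s): [2.79, 2.79, 3.14, 3.14, 3.14, 3.14].

INTERFACE

Orientations are given as a unit quaternion [x, y, z, w].
In Python, from workcell import bot gives the robot as it stands. The module is installed in compiled form; this text tells all that it offers.
- The arm moves only by the shell command python3 -m handwheel 'ROWS' [OPENING]. ROWS is JSON, a list of rows, each an object of numbers: "dx", "dy", "dz": the shift along the tool's x, y, z as a fraction of full scale; "ax", "ay", "az": the turn, a rotation vector about the tool's x, y, z as a fraction of full scale. In form: [{"dx": .., "dy": .., "dz": .., "ax": .., "ay": .., "az": ..}, ...]. A call has 1 to 12 rows; each row shifts and turns the commanded pose from where the row before left it, along the tool's axes as they then stand; what a row does not reach is not made up. Full scale, the value 1, is 2.5 cm for a shift and 0.15 rad for a turn. A row lasts 1/10 s, in which the tool goes at most 50 mm and 8.59 degrees, less where a joint would pass 70% of its speed; a pose out of reach is approached as far as the arm can. A call with a number of a shift or a turn outside -1 to 1 is refused whole. A call with a gripper value outside its range is refused whole. OPENING is the gripper's target within -1 to 1 (fully open at 1, half-way at 0, shut at -1), set as the call begins (- or left out, the last holds). The fingers move at their own pace and stop on an object; the grip force is fixed at half the most. Time passes only in rows, so rows that do not move let the fingers close. It gives the time, the measured TCP pose, the force and the opening at its end, in the units of the state.
- bot.get_obs(): the state, without advancing time (a new reading comes with each control period).
- bot.camera(name): name is "side" or "top" or "wrist"; returns a dict with "img" (400x640x3 uint8, red, green, blue), "intrinsics" (3x3 intrinsics, pixels), "eye" and "rotation" of the camera in the world. Camera axes: x right, y down, z forward; pixel columns grow to the right and rows downward; lengths in m; the calibration is good to about 2 mm. A picture is of the moment at which its call begins. There is no depth.
- bot.job_done(): hands the job in, once; it reports no verdict.
Trained networks look in a picture, given as the dict that the camera call returned (one of the last four; its "shot" number tells which), for a name from the list of things; names that differ only in an ending like _2 or _b are one class to them, and where a whole thing is asked for, a point or a joint stands for the part that bears it (a point fixed in the world has none). Each returns a list of dicts, best first, with "confidence" (0 to 1); they miss things now and then, are a little off and sometimes report something else, mostly with a low value. They report only what shows in the picture. A call takes as long as a camera call. They do not tell look-alikes from the thing itself.
- bot.trace(thing, picture): "region" (400x640 bool, what is visible of it) and "rect" ([centre column, centre row, width, height] in pixels, round what is visible of it).
The state is a dict: "clock": time; "joint_pos": joint angles; "joint_vel": joint speeds; "tau": joint torques, N m; "eef_pos": TCP position; "tool_rot": TCP orientation; "ft_force": force on the tool from outside, world axes, zero at the start; "ft_torque": the same for the moment, N m; "grip_width": finger opening in m.
Only numpy, scipy, OpenCV 4.12 (cv2) and the standard library are available. Lean on these libraries where they do the work, as an engineer would, in place of code of your own. Each camera call takes 0.05 s, during which the arm holds its last target.

## Working session

There is one attempt and no reset: what is moved stays moved. The work goes in short steps, Python scripts to look and compute and a shell command to move; the robot and the scene stay as the last step left them, time stands still between calls to the robot, and variables do not carry over. Pictures are saved under pics/ and viewed, and the job is handed in when it is done.

```bash
mkdir -p pics
cat > h.py <<'E'
import numpy as np, cv2
from workcell import bot
def save(p,n): cv2.imwrite('pics/'+n,cv2.cvtColor(p['img'],cv2.COLOR_RGB2BGR))
def ray(p,u,v):
    K=np.array(p['intrinsics']);d=np.linalg.inv(K)@[u,v,1];d=np.array(p['rotation'])@d
    return np.array(p['eye']),d/np.linalg.norm(d)
def tri(rs):
    A=np.zeros((3,3));b=np.zeros(3)
    for e,d in rs:
        P=np.eye(3)-np.outer(d,d);A+=P;b+=P@e
    x=np.linalg.solve(A,b);return x,[np.linalg.norm((np.eye(3)-np.outer(d,d))@(x-e)) for e,d in rs]
def proj(p,X):
    c=np.array(p['rotation']).T@(np.array(X)-p['eye']);q=np.array(p['intrinsics'])@c;return q[:2]/q[2]
E
python3 - <<'E'
from h import *
for n in ['side','top','wrist']:
    p=bot.camera(n);save(p,n+'1.png');print(n,np.round(p['eye'],3).tolist(),np.round(p['rotation'],3).tolist())
    for t in ['screw_grip','collar','guide_top','strip_mid']:
        try:
            for r in bot.trace(t,p)[:4]: print(t,round(r['confidence'],2),np.round(r['rect'],1))
        except Exception as e: print(t,e)
o=bot.get_obs();print(o)
E
```

```text
side [0.358, -0.58, 0.709] [0.908, -0.211, 0.077, -0.353]
screw_grip 0.85 [277.6 361.8  20.1  27.4]
screw_grip 0.64 [410.8 223.9  20.4  29.5]
screw_grip 0.55 [202.2 194.1  18.   12.8]
screw_grip 0.54 [286.8 236.1  16.   17.3]
collar 0.87 [279.  360.8  21.   27.5]
collar 0.58 [412.5 225.5  20.4  28.4]
collar 0.56 [289.8 236.9  17.1  24. ]
guide_top 0.94 [291.9 255.   76.6  60.4]
guide_top 0.82 [407.5 237.3  74.3  61.7]
guide_top 0.73 [210.6 211.9  64.4  48.8]
guide_top 0.68 [281.3 370.1  93.8  59. ]
strip_mid 0.56 [287.9 254.1  82.2  31.6]
top [0.4, -0.063, 1.215] [0.709, -0.7, 0.058, -0.064]
screw_grip 0.67 [333.6 236.1  13.3  17.1]
screw_grip 0.5 [257.9 285.8  16.3  13.3]
screw_grip 0.47 [431.8 288.3  14.9  14. ]
collar 0.65 [254.6 283.7  11.9  12. ]
collar 0.48 [431.6 286.2  14.7   8.8]
collar 0.48 [364.5 137.4  12.6  16.6]
guide_top 0.94 [362.6 146.7  41.2  49.7]
guide_top 0.87 [426.9 286.6  46.5  52.3]
guide_top 0.79 [256.4 286.7  55.3  63.2]
guide_top 0.65 [330.5 238.1  42.3  58.8]
strip_mid 0.84 [333.  241.9  16.3  65.8]
wrist [0.223, -0.453, 0.373] [0.799, -0.583, -0.086, 0.118]
{'clock': 0.75, 'joint_pos': array([-1.25900471e+00,  2.40541762e-01,  5.01790940e-03,  1.33518751e+00,
       -1.12825831e-05,  1.57079898e+00]), 'joint_vel': array([ 8.87140354e-04,  8.47166505e-05,  7.61681845e-04, -1.75934495e-03,
       -5.26200509e-04,  8.85663023e-04]), 'tau': array([-7.34958066e-04, -3.72117341e+01,  2.52664250e+01,  6.89752051e-04,
       -2.03943832e-04,  1.86605227e-06]), 'eef_pos': array([ 0.15338333, -0.47590787,  0.22054243]), 'tool_rot': array([9.87873045e-01, 1.55263793e-01, 1.02298975e-06, 4.28416865e-05]), 'ft_force': array([ 0.10788772, -0.44786512,  0.39285015]), 'ft_torque': array([ 0.01873628,  0.06303567, -0.03266425]), 'grip_width': 0.08545992476034865}
```

```bash
python3 - <<'E'
s=open('h.py').read()
s=s.replace("np.array(p['rotation'])","R(p['rotation'])").replace("from workcell","from scipy.spatial.transform import Rotation\ndef R(q): return Rotation.from_quat(q).as_matrix()\nfrom workcell")
open('h.py','w').write(s)
E
python3 - <<'E'
import cv2
a=cv2.imread('pics/side1.png');print(a.shape)
cv2.imwrite('pics/side1c.png',cv2.resize(a[150:400,140:500],None,fx=2.2,fy=2.2,interpolation=2))
a=cv2.imread('pics/top1.png')
cv2.imwrite('pics/top1c.png',cv2.resize(a[100:340,200:500],None,fx=2.5,fy=2.5,interpolation=2))
E
```

```text
(400, 640, 3)
```

View pics/side1c.png

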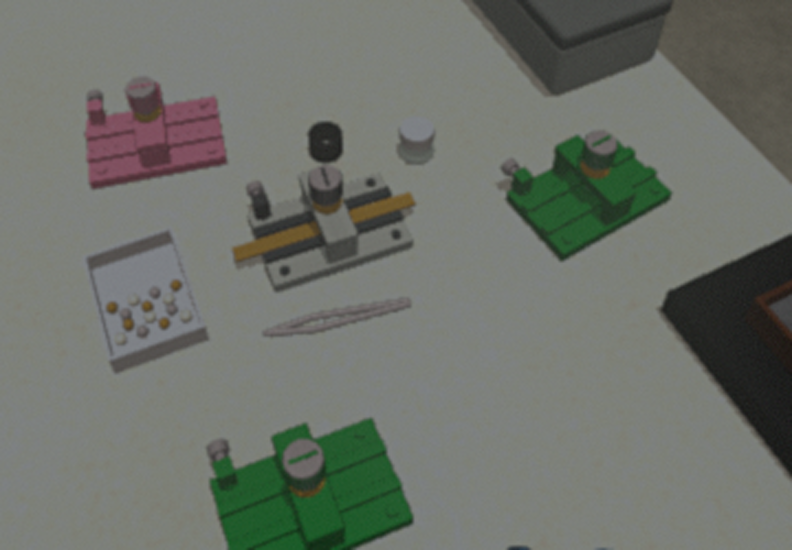

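View pics/top1c.png

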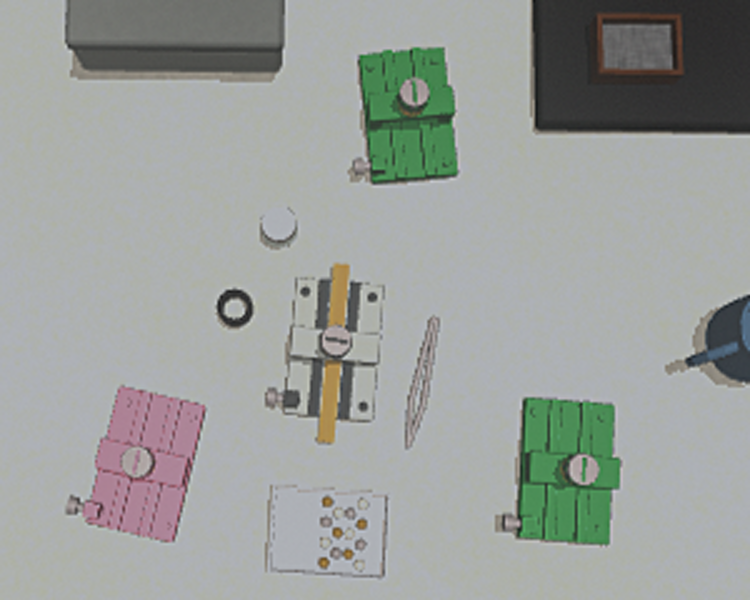

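View pics/side1.png

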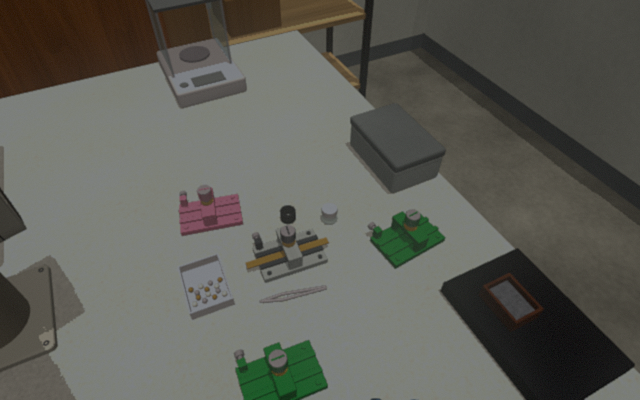

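The aluminium guide with the brass strip is at about side (288,233) and top (334,237). The other guides are green or pink decoys. Its slotted top face is at about side (288,229.5) and top (335,236).

Run:
```python
from h import *
s=bot.camera('side');t=bot.camera('top')
save(s,'side2.png');save(t,'top2.png')
def best(n,p,c):
    L=[r for r in bot.trace(n,p) if np.hypot(r['rect'][0]-c[0],r['rect'][1]-c[1])<15]
    return L[0] if L else None
a=best('screw_grip',s,(288,235));b=best('screw_grip',t,(334,237))
for r in (a,b):
    if r: print(r['confidence'],r['rect'])
X,e=tri([ray(s,288,229.5),ray(t,335,236.2)]);print('top of head',X,e)
for z in (.07,.082,.048): print(z,proj(s,[X[0],X[1],z]),proj(t,[X[0],X[1],z]))
# strip direction in top
for (u1,v1),(u2,v2) in [((341,265),(325,443)),((300,278),(290,417)),((383,286),(374,420))]:
    P=[]
    for u,v in((u1,v1),(u2,v2)):
        e,d=ray(t,200+u/2.5,100+v/2.5);P.append((e+d*(.016-e[2])/d[2])[:2])
    D=P[0]-P[1];print(P,np.degrees(np.arctan2(D[1],D[0])))
im=cv2.cvtColor(s['img'],cv2.COLOR_RGB2BGR)[195:285,235:345];cv2.imwrite('pics/s2c.png',cv2.resize(im,None,fx=6,fy=6,interpolation=2))
im=cv2.cvtColor(t['img'],cv2.COLOR_RGB2BGR)[195:285,285:385];cv2.imwrite('pics/t2c.png',cv2.resize(im,None,fx=6,fy=6,interpolation=2))
o=bot.get_obs();print(Rotation.from_quat(o['tool_rot']).as_matrix().round(3))
```

```text
0.75 [289.6, 235.8, 18.2, 18.6]
0.59 [334.8, 236.3, 11.7, 18.5]
top of head [ 0.52991417 -0.09650499  0.08985967] [np.float64(0.0017670840977552405), np.float64(0.0017670840977552012)]
0.07 [287.66897147 236.47491577] [334.89665483 236.427612  ]
0.082 [287.31349742 232.44528003] [335.0595879  235.82473906]
0.048 [288.30101821 243.6397653 ] [334.6064824 237.5012867]
[array([ 0.60931374, -0.10115118]), array([ 0.44009475, -0.08737308])] -4.654851352121257
[array([ 0.59618788, -0.06202875]), array([ 0.46383192, -0.05429687])] -3.3432627409267783
[array([ 0.58946557, -0.14139797]), array([ 0.46211113, -0.13313296])] -3.7131565783951674
[[ 0.952  0.307  0.   ]
 [ 0.307 -0.952 -0.   ]
 [ 0.     0.    -1.   ]]
```

View pics/s2c.png

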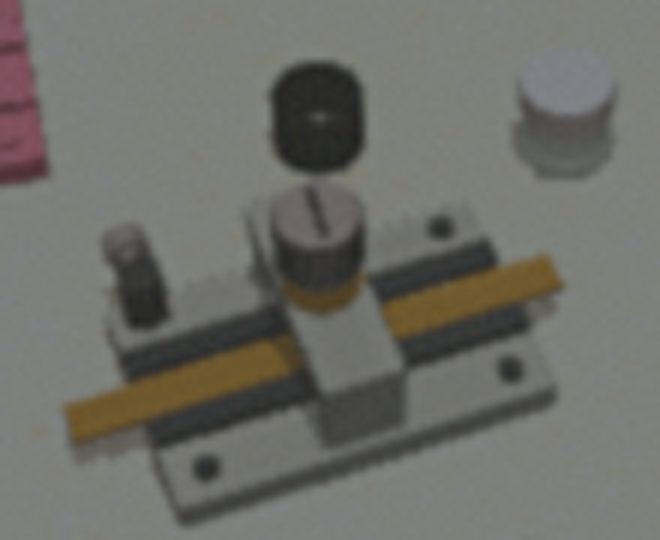

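View pics/t2c.png

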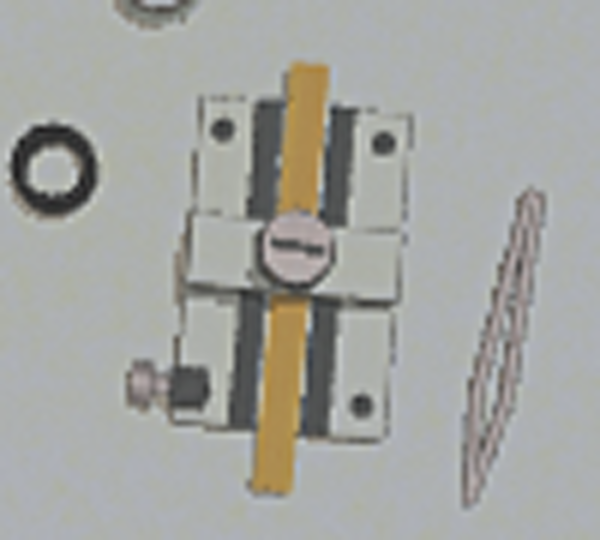

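```bash
python3 -m handwheel '[{"dx":0.95,"dy":-0.49},{"dx":0.95,"dy":-0.49},{"dx":0.95,"dy":-0.49},{"dx":0.95,"dy":-0.49},{"dx":0.95,"dy":-0.49},{"dx":0.95,"dy":-0.49},{"dx":0.95,"dy":-0.49},{"dx":0.95,"dy":-0.49},{"dx":0.95,"dy":-0.49},{"dx":0.95,"dy":-0.49},{"dx":0.95,"dy":-0.49},{"dx":0.95,"dy":-0.49}]' 1
python3 - <<'E'
from h import *
print(bot.get_obs()['joint_pos'].round(2))
E
```

```text
[-1.26  0.24  0.01  1.34  0.    1.57]invalid input
```

```bash
python3 -m handwheel '[{"dx":0.95,"dy":-0.49,"dz":0,"ax":0,"ay":0,"az":0},{"dx":0.95,"dy":-0.49,"dz":0,"ax":0,"ay":0,"az":0},{"dx":0.95,"dy":-0.49,"dz":0,"ax":0,"ay":0,"az":0},{"dx":0.95,"dy":-0.49,"dz":0,"ax":0,"ay":0,"az":0},{"dx":0.95,"dy":-0.49,"dz":0,"ax":0,"ay":0,"az":0},{"dx":0.95,"dy":-0.49,"dz":0,"ax":0,"ay":0,"az":0},{"dx":0.95,"dy":-0.49,"dz":0,"ax":0,"ay":0,"az":0},{"dx":0.95,"dy":-0.49,"dz":0,"ax":0,"ay":0,"az":0},{"dx":0.95,"dy":-0.49,"dz":0,"ax":0,"ay":0,"az":0},{"dx":0.95,"dy":-0.49,"dz":0,"ax":0,"ay":0,"az":0}]' 1
python3 - <<'E'
from h import *
print(bot.get_obs()['joint_pos'].round(2))
E
```

```text
clock: 1.95
eef_pos: [0.3426, -0.2856, 0.2207]
tool_rot: [0.988, 0.155, 0.0, 0.0]
ft_force: [-0.6, -0.4, -0.3]
grip_width: 0.0852
[-0.69  0.13 -0.13  1.31 -0.    2.13]
```

```bash
python3 -m handwheel '[{"dx":0.95,"dy":-0.49,"dz":0,"ax":0,"ay":0,"az":0},{"dx":0.95,"dy":-0.49,"dz":0,"ax":0,"ay":0,"az":0},{"dx":0.95,"dy":-0.49,"dz":0,"ax":0,"ay":0,"az":0},{"dx":0.95,"dy":-0.49,"dz":0,"ax":0,"ay":0,"az":0},{"dx":0.95,"dy":-0.49,"dz":0,"ax":0,"ay":0,"az":0},{"dx":0.95,"dy":-0.49,"dz":0,"ax":0,"ay":0,"az":0},{"dx":0.95,"dy":-0.49,"dz":0,"ax":0,"ay":0,"az":0}]' 1
python3 -m handwheel '[{"dx":0,"dy":0,"dz":0,"ax":0,"ay":0,"az":-1},{"dx":0,"dy":0,"dz":0,"ax":0,"ay":0,"az":-1},{"dx":0,"dy":0,"dz":0,"ax":0,"ay":0,"az":-1},{"dx":0,"dy":0,"dz":0,"ax":0,"ay":0,"az":-1},{"dx":0,"dy":0,"dz":0,"ax":0,"ay":0,"az":-1},{"dx":0,"dy":0,"dz":0,"ax":0,"ay":0,"az":-1},{"dx":0,"dy":0,"dz":0,"ax":0,"ay":0,"az":-1},{"dx":0,"dy":0,"dz":0,"ax":0,"ay":0,"az":-1},{"dx":0,"dy":0,"dz":0,"ax":0,"ay":0,"az":-1},{"dx":0,"dy":0,"dz":0,"ax":0,"ay":0,"az":-1},{"dx":0,"dy":0,"dz":0,"ax":0,"ay":0,"az":-1},{"dx":0,"dy":0,"dz":0,"ax":0,"ay":0,"az":-1}]'
python3 -m handwheel '[{"dx":0,"dy":0,"dz":0,"ax":0,"ay":0,"az":-1},{"dx":0,"dy":0,"dz":0,"ax":0,"ay":0,"az":-1},{"dx":0,"dy":0,"dz":0,"ax":0,"ay":0,"az":-1},{"dx":0,"dy":0,"dz":0,"ax":0,"ay":0,"az":-1},{"dx":0,"dy":0,"dz":0,"ax":0,"ay":0,"az":-1},{"dx":0,"dy":0,"dz":0,"ax":0,"ay":0,"az":-1},{"dx":0,"dy":0,"dz":0,"ax":0,"ay":0,"az":-1},{"dx":0,"dy":0,"dz":0,"ax":0,"ay":0,"az":-1},{"dx":0,"dy":0,"dz":0,"ax":0,"ay":0,"az":-1},{"dx":0,"dy":0,"dz":0,"ax":0,"ay":0,"az":-1},{"dx":0,"dy":0,"dz":0,"ax":0,"ay":0,"az":-1},{"dx":0,"dy":0,"dz":0,"ax":0,"ay":0,"az":-1}]'
python3 - <<'E'
from h import *
o=bot.get_obs();print(o['joint_pos'].round(2),o['eef_pos']);M=R(o['tool_rot']);print(M.round(3))
D=np.array([.5299,-.0965,.2])-o['eef_pos'];print('tool shift /25mm',(M.T@D/.025).round(2))
p=bot.camera('wrist');save(p,'w1.png');print(p['eye'],p['rotation'],proj(p,[.5299,-.0965,.089]))
E
```

```text
clock: 2.65
eef_pos: [0.4745, -0.153, 0.2205]
tool_rot: [0.988, 0.155, 0.0, 0.0]
ft_force: [0.3, -0.8, 0.5]
grip_width: 0.085
clock: 3.85
eef_pos: [0.4738, -0.1538, 0.2205]
tool_rot: [0.49, 0.872, -0.0, -0.0]
ft_force: [-0.7, -0.3, -0.0]
grip_width: 0.0856
clock: 5.05
eef_pos: [0.4738, -0.1538, 0.2205]
tool_rot: [-0.379, 0.926, -0.0, 0.0]
ft_force: [-0.0, 0.0, 0.2]
grip_width: 0.0852
[-0.31  0.24  0.    1.33  0.   -1.09] [ 0.47378818 -0.15383145  0.22051661]
[[-0.713 -0.701  0.   ]
 [-0.701  0.713 -0.   ]
 [-0.    -0.    -1.   ]]
tool shift /25mm [-3.21  0.06  0.82]
[ 0.42033031 -0.20543073  0.3730004 ] [0.3828675  0.91210166 0.13513445 0.05676028] [317.69796226 266.8588949 ]
```

View pics/w1.png

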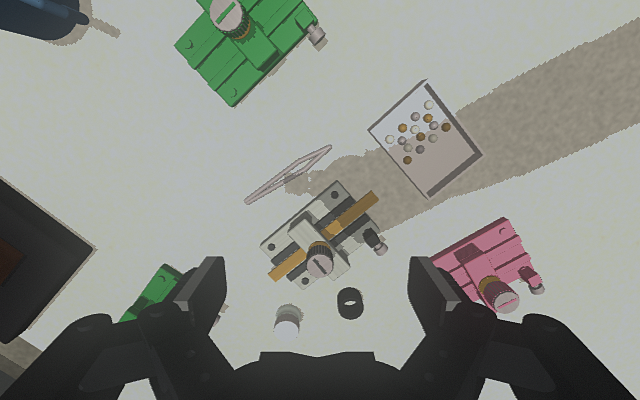

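Run:
```python
import cv2
im=cv2.imread('pics/w1.png')[225:295,270:370];cv2.imwrite('pics/w1c.png',cv2.resize(im,None,fx=7,fy=7,interpolation=2))
```

```text
(no output)
```

View pics/w1c.png

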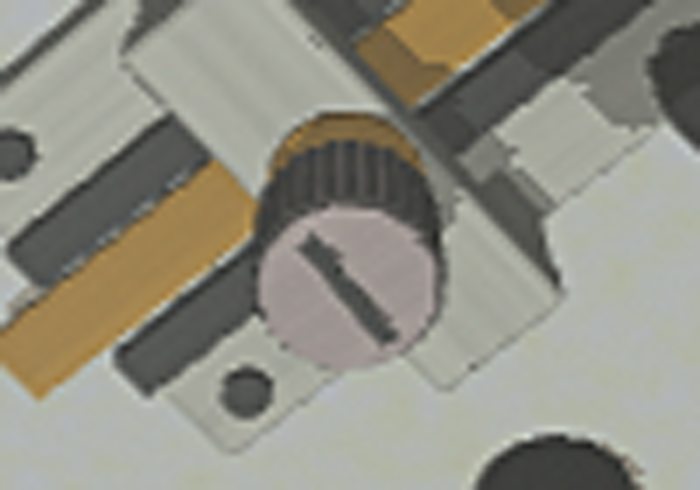

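```bash
python3 -m handwheel '[{"dx":-0.8,"dy":0,"dz":0.2,"ax":0,"ay":0,"az":0},{"dx":-0.8,"dy":0,"dz":0.2,"ax":0,"ay":0,"az":0},{"dx":-0.8,"dy":0,"dz":0.2,"ax":0,"ay":0,"az":0},{"dx":-0.8,"dy":0.06,"dz":0.2,"ax":0,"ay":0,"az":0},{"dx":0,"dy":0,"dz":0,"ax":0,"ay":0,"az":0}]'
python3 - <<'E'
from h import *
p=bot.camera('wrist');save(p,'w2.png');print(p['eye'],p['rotation'],proj(p,[.5299,-.0965,.089]))
im=cv2.imread('pics/w2.png')[240:400,200:440];cv2.imwrite('pics/w2c.png',cv2.resize(im,None,fx=3.3,fy=3.3,interpolation=2))
for r in bot.trace('screw_grip',p): print(r['confidence'],r['rect'])
E
```

```text
clock: 5.6
eef_pos: [0.531, -0.0955, 0.1995]
tool_rot: [-0.376, 0.927, 0.0, -0.0]
ft_force: [-0.0, 0.8, -0.6]
grip_width: 0.0853
[ 0.47739839 -0.14685318  0.35197591] [0.38561609 0.91095332 0.13513091 0.05660313] [315.89710641 194.95161807]
0.96 [527.6, 235.2, 49.4, 32.3]
0.91 [122.4, 295.0, 49.3, 50.2]
0.89 [317.4, 194.6, 28.8, 35.7]
```

View pics/w2c.png

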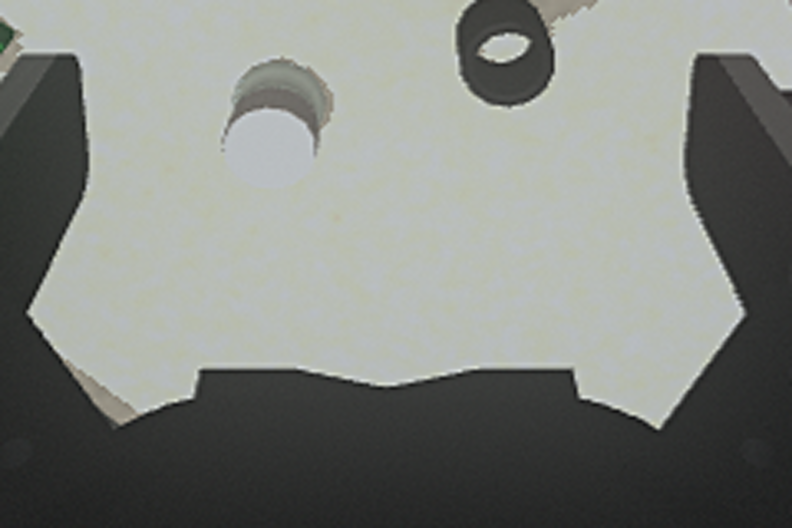

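w1 shows the screw's slotted top centre at (319.9,266.1). In w2 the head is near (317,194), so I'll crop there.

Run:
```python
import cv2
im=cv2.imread('pics/w2.png')[150:240,260:380];cv2.imwrite('pics/w2d.png',cv2.resize(im,None,fx=6,fy=6,interpolation=2))
```

```text
(no output)
```

View pics/w2d.png

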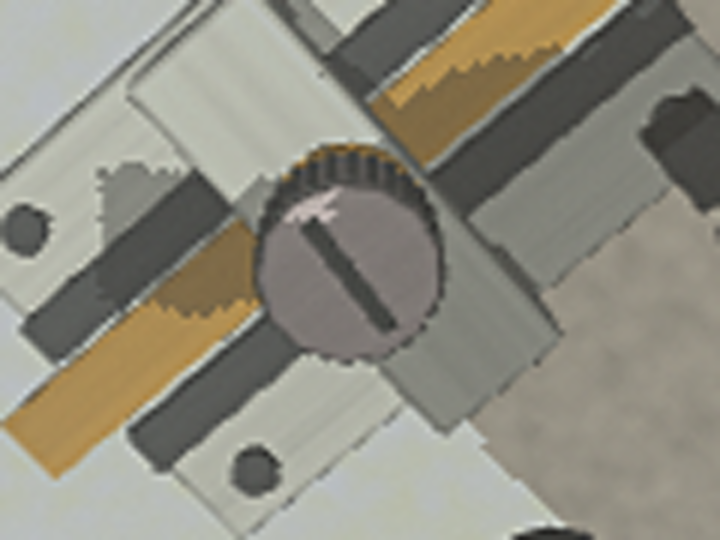

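Run:
```python
from h import *
w1=dict(bot.camera('wrist'));w2=dict(w1)
w1['eye'],w1['rotation']=[0.42033031,-0.20543073,0.3730004],[0.3828675,0.91210166,0.13513445,0.05676028]
w2['eye'],w2['rotation']=[0.47739839,-0.14685318,0.35197591],[0.38561609,0.91095332,0.13513091,0.05660313]
s=bot.camera('side');t=bot.camera('top')
rs=[ray(w1,319.9,266.1),ray(w2,318.2,195.6),ray(s,288,230.5),ray(t,334.4,236.2)]
for sel in ([0,1],[2,3],[0,1,3],[0,1,2,3]): print(sel,*tri([rs[i] for i in sel]))
for e,d in rs: print((e+d*(.088-e[2])/d[2]).round(4))
o=bot.get_obs();print(o['eef_pos'],o['joint_pos'].round(3),R(o['tool_rot']).round(3).tolist(),o['ft_torque'],o['clock'])
```

```text
[0, 1] [ 0.52991206 -0.0934458   0.08344652] [np.float64(0.00013021262139106788), np.float64(0.00013021262139111537)]
[2, 3] [ 0.53029795 -0.09527422  0.08544132] [np.float64(0.0016634385218945444), np.float64(0.0016634385218946034)]
[0, 1, 3] [ 0.52870298 -0.09466235  0.08726206] [np.float64(0.0003290830712834157), np.float64(0.0006429904499038273), np.float64(0.0003351286780155958)]
[0, 1, 2, 3] [ 0.52995814 -0.09444685  0.08488724] [np.float64(0.0008668846822563221), np.float64(0.0006629386641388824), np.float64(0.0022400882983933845), np.float64(0.0013303267639084065)]
[ 0.5281 -0.0951  0.088 ]
[ 0.5291 -0.0944  0.088 ]
[ 0.5313 -0.0974  0.088 ]
[ 0.5284 -0.0949  0.088 ]
[ 0.52980115 -0.09763638  0.20085421] [-0.182  0.326  0.07   1.314 -0.    -0.951] [[-0.719, -0.695, 0.0], [-0.695, 0.719, -0.0], [0.0, -0.0, -1.0]] [ 0.11404654 -0.03794114 -0.03798428] 5.85
```

```bash
python3 -m handwheel '[{"dx":-0.03,"dy":0.09,"dz":0.69,"ax":0,"ay":0,"az":0},{"dx":0,"dy":0,"dz":0.69,"ax":0,"ay":0,"az":0},{"dx":0,"dy":0,"dz":0.69,"ax":0,"ay":0,"az":0},{"dx":0,"dy":0,"dz":0.69,"ax":0,"ay":0,"az":0},{"dx":0,"dy":0,"dz":0.69,"ax":0,"ay":0,"az":0},{"dx":0,"dy":0,"dz":0.69,"ax":0,"ay":0,"az":0},{"dx":0,"dy":0,"dz":0.69,"ax":0,"ay":0,"az":0},{"dx":0,"dy":0,"dz":0,"ax":0,"ay":0,"az":0},{"dx":0,"dy":0,"dz":0,"ax":0,"ay":0,"az":0}]'
python3 - <<'E'
from h import *
p=bot.camera('wrist');save(p,'w3.png');s=bot.camera('side');save(s,'s3.png')
im=cv2.imread('pics/s3.png')[150:280,200:400];cv2.imwrite('pics/s3c.png',cv2.resize(im,None,fx=4,fy=4,interpolation=2))
for i in range(4):
    o=bot.get_obs();print(o['eef_pos'].round(4),o['ft_force'].round(2),o['ft_torque'].round(3),o['tau'][5],o['clock']);bot.camera('top')
E
```

```text
clock: 6.75
eef_pos: [0.5289, -0.0954, 0.0802]
tool_rot: [-0.375, 0.927, -0.0, -0.0]
ft_force: [-0.7, 0.2, 0.6]
grip_width: 0.0853
[ 0.5299 -0.0954  0.0811] [-0.04  0.02  0.17] [0.01  0.035 0.013] 0.0009378261529491283 6.85
[ 0.5301 -0.0953  0.0811] [-0.14 -0.28 -0.64] [ 0.049 -0.04   0.056] 0.000750056733522797 6.9
[ 0.53   -0.0952  0.0811] [0.67 0.24 0.22] [-0.043 -0.074 -0.01 ] 0.0005685625001206063 6.95
[ 0.5299 -0.0951  0.0809] [0.93 0.03 1.18] [-0.065  0.005  0.036] 0.0004295756207284285 7.0
```

View pics/s3c.png

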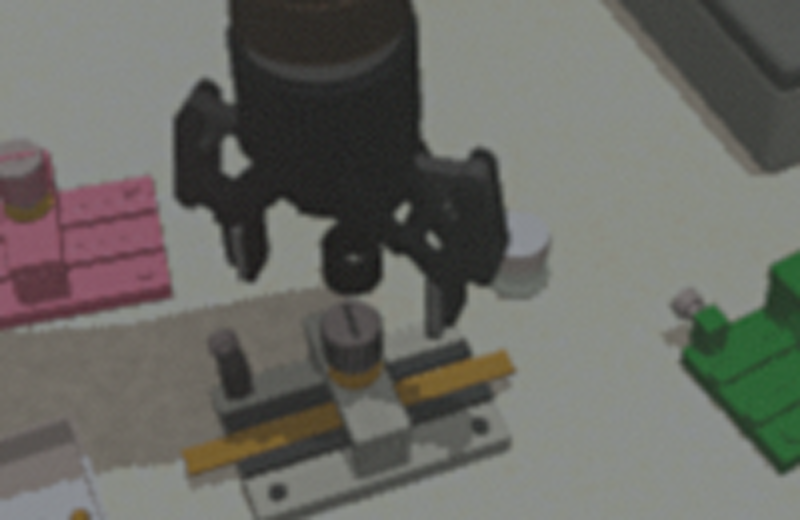

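View pics/w3.png

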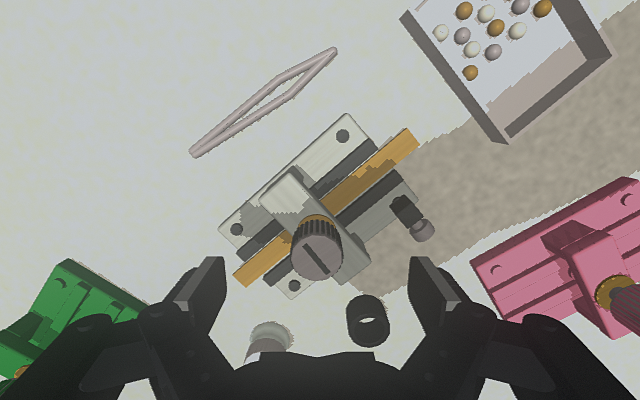

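```bash
python3 -m handwheel '[{"dx":0,"dy":0,"dz":0,"ax":0,"ay":0,"az":0},{"dx":0,"dy":0,"dz":0,"ax":0,"ay":0,"az":0},{"dx":0,"dy":0,"dz":0,"ax":0,"ay":0,"az":0},{"dx":0,"dy":0,"dz":0,"ax":0,"ay":0,"az":0},{"dx":0,"dy":0,"dz":0,"ax":0,"ay":0,"az":0},{"dx":0,"dy":0,"dz":0,"ax":0,"ay":0,"az":0},{"dx":0,"dy":0,"dz":0,"ax":0,"ay":0,"az":0},{"dx":0,"dy":0,"dz":0,"ax":0,"ay":0,"az":0},{"dx":0,"dy":0,"dz":0,"ax":0,"ay":0,"az":0},{"dx":0,"dy":0,"dz":0,"ax":0,"ay":0,"az":0}]' -1
cat > st.py <<'E'
from h import *
F=[];T=[]
for i in range(6):
    o=bot.get_obs();F.append(o['ft_force']);T.append(o['ft_torque']);bot.camera('top')
print('pos',o['eef_pos'].round(4),'F',np.mean(F,0).round(2),'T',np.mean(T,0).round(3),'tau6',o['tau'][5].round(4),'j6',o['joint_pos'][5].round(4),'yaw',Rotation.from_matrix(R(o['tool_rot'])@np.diag([1,-1,-1])).as_euler('zyx')[0].round(4),'w',round(o['grip_width'],4),'t',o['clock'])
E
python3 st.py
python3 - <<'E'
from h import *
p=bot.camera('wrist');save(p,'w4.png');s=bot.camera('side');save(s,'s4.png')
im=cv2.imread('pics/s4.png')[150:280,200:400];cv2.imwrite('pics/s4c.png',cv2.resize(im,None,fx=4,fy=4,interpolation=2))
E
```

```text
clock: 8.05
eef_pos: [0.5291, -0.0949, 0.0797]
tool_rot: [-0.376, 0.927, 0.0, -0.0]
ft_force: [1.2, 0.3, 0.6]
grip_width: -0.0
pos [ 0.5291 -0.0949  0.0798] F [ 0.03 -0.12  0.19] T [-0.03  -0.01   0.012] tau6 0.0 j6 -0.9477 yaw -2.3714 w -0.0002 t 8.3
```

View pics/s4c.png

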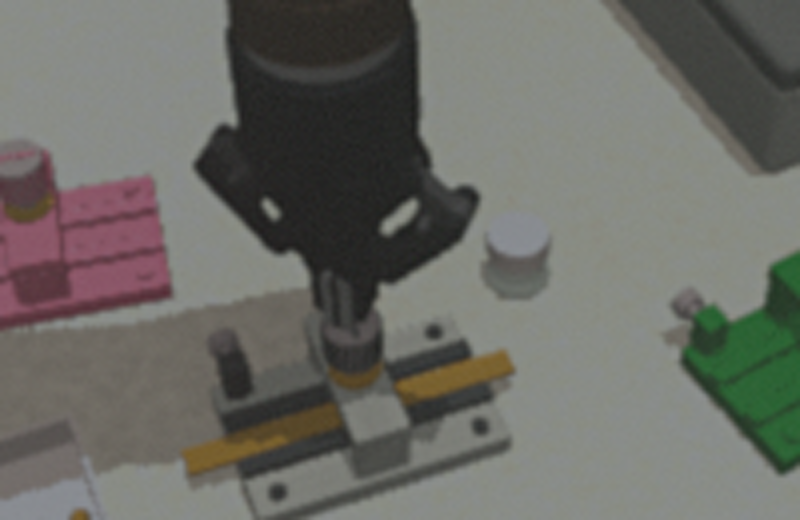

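View pics/w4.png

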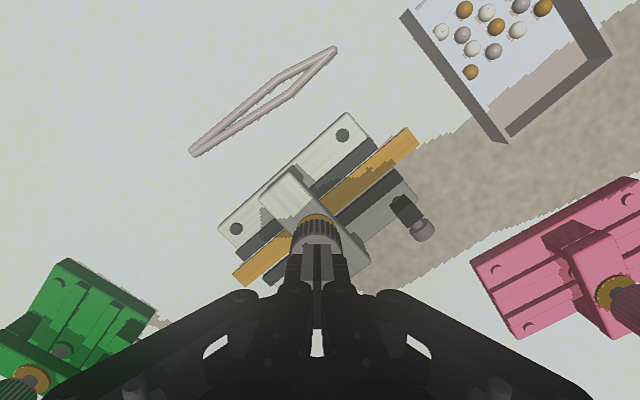

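The gripper shut without catching the head (width 0). In w4 the fingertips are at about (318,245), over or behind the head. I'll check this against projections.

Run:
```python
from h import *
p=bot.camera('wrist');s=bot.camera('side');o=bot.get_obs()
print(p['eye'],p['rotation'],o['eef_pos'])
M=R(o['tool_rot']);x=o['eef_pos']
print('cam in tool',M.T@(np.array(p['eye'])-x))
print('cam axis z in tool',M.T@R(p['rotation'])[:,2])
for k in (-.02,0,.019): print(k,'wrist',proj(p,x+M[:,2]*k),'side',proj(s,x+M[:,2]*k))
for z in (.05,.06,.07,.085): print(z,proj(p,[.529,-.0948,z]),proj(s,[.529,-.0948,z]))
for z in (.06,.07,.08,.088):
    e,d=ray(p,317,256.5);print(z,e+d*(z-e[2])/d[2])
save(p,'w5.png');
im=cv2.imread('pics/w5.png')[180:320,240:400];cv2.imwrite('pics/w5c.png',cv2.resize(im,None,fx=4,fy=4,interpolation=2))
im=cv2.imread('pics/w3.png')[180:320,240:400];cv2.imwrite('pics/w3c.png',cv2.resize(im,None,fx=4,fy=4,interpolation=2))
im=cv2.imread('pics/s4.png')[200:265,250:330];cv2.imwrite('pics/s4d.png',cv2.resize(im,None,fx=8,fy=8,interpolation=2))
```

```text
[ 0.47536034 -0.14618746  0.23224534] [0.38568792 0.91091296 0.13495823 0.05717244] [ 0.52912945 -0.094904    0.07975768]
cam in tool [ 0.07430664  0.00063143 -0.15248516]
cam axis z in tool [-2.90004091e-01 -1.97547406e-04  9.57025385e-01]
-0.02 wrist [315.45420703 271.05053803] side [286.03196036 225.86242023]
0 wrist [315.59725423 252.43952716] side [286.65232821 232.75234621]
0.019 wrist [315.70583031 238.31334641] side [287.22107449 239.06895299]
0.05 [316.0197273  231.44867353] [287.4512626 242.5357569]
0.06 [315.98457675 237.77647237] [287.15920016 239.30135072]
0.07 [315.94562103 244.78927653] [286.86185796 236.00847465]
0.085 [315.87858172 256.8576866 ] [286.40562766 230.95601362]
0.06 [ 0.53745748 -0.08575109  0.06      ]
0.07 [ 0.53385232 -0.08925982  0.07      ]
0.08 [ 0.53024717 -0.09276856  0.08      ]
0.088 [ 0.52736304 -0.09557555  0.088     ]
```

View pics/w5c.png

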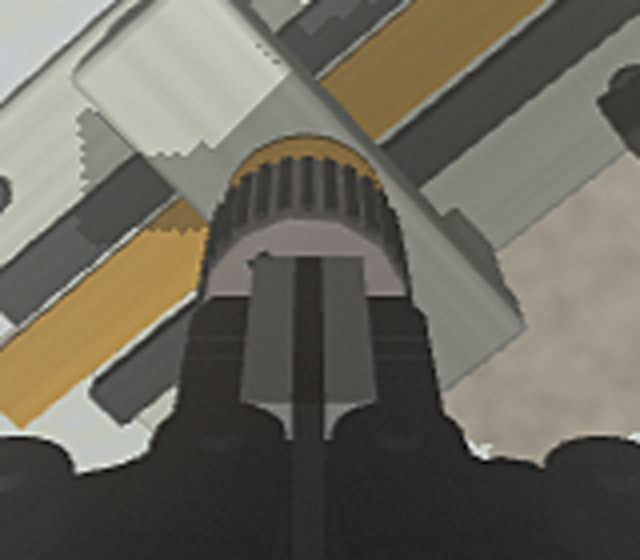

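View pics/s4d.png

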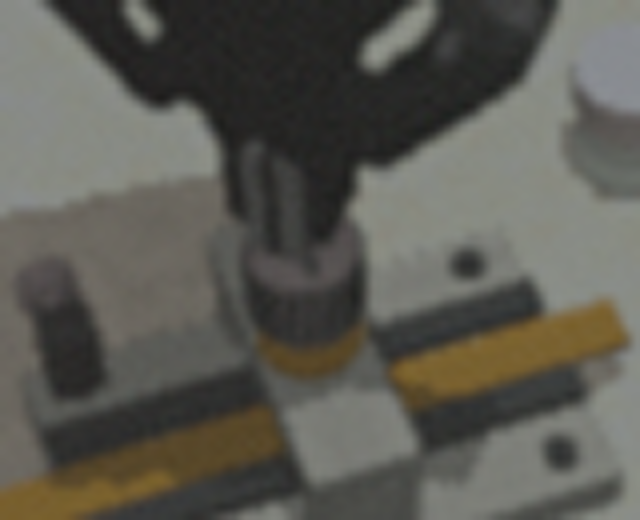

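View pics/w3c.png

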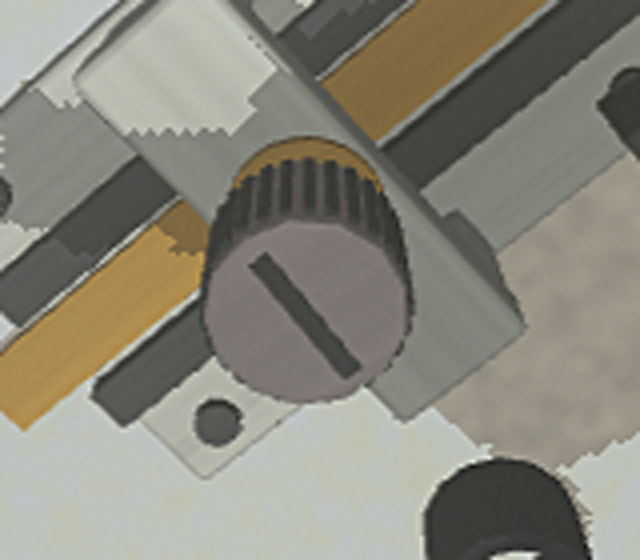

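Run:
```python
from h import *
p=bot.camera('wrist');K=np.array(p['intrinsics']);print(K)
o=bot.get_obs();M=R(o['tool_rot']);x=o['eef_pos']
for dx in (-.011,0,.011):
  for k in (-.03,-.02,-.01,0,.006,.019):
    q=x+M[:,2]*k+M[:,0]*dx
    print(dx,k,'z',q[2].round(3),'closed wrist',proj(p,q).round(1),'open',proj(p,q+M[:,1]*.0425).round(1),proj(p,q-M[:,1]*.0425).round(1))
```

```text
[[311.12773147   0.         316.68650172]
 [  0.         311.12773147 202.48215318]
 [  0.           0.           1.        ]]
-0.011 -0.03 z 0.11 closed wrist [315.4 303.5] open [408.6 303.5] [222.3 303.6]
-0.011 -0.02 z 0.1 closed wrist [315.5 291.2] open [402.8 291.2] [228.3 291.2]
-0.011 -0.01 z 0.09 closed wrist [315.6 280.3] open [397.7 280.3] [233.5 280.4]
-0.011 0 z 0.08 closed wrist [315.7 270.7] open [393.1 270.7] [238.2 270.7]
-0.011 0.006 z 0.074 closed wrist [315.7 265.4] open [390.6 265.4] [240.7 265.4]
-0.011 0.019 z 0.061 closed wrist [315.8 255. ] open [385.8 255. ] [245.8 255.1]
0 -0.03 z 0.11 closed wrist [315.4 282.3] open [410.7 282.2] [220.1 282.3]
0 -0.02 z 0.1 closed wrist [315.5 271. ] open [404.6 271. ] [226.4 271.1]
0 -0.01 z 0.09 closed wrist [315.6 261.2] open [399.3 261.1] [231.8 261.2]
0 0 z 0.08 closed wrist [315.6 252.4] open [394.6 252.4] [236.7 252.5]
0 0.006 z 0.074 closed wrist [315.7 247.7] open [392.  247.6] [239.3 247.7]
0 0.019 z 0.061 closed wrist [315.7 238.3] open [387.  238.3] [244.5 238.3]
0.011 -0.03 z 0.11 closed wrist [315.4 260. ] open [412.9 260. ] [217.8 260. ]
0.011 -0.02 z 0.1 closed wrist [315.5 250. ] open [406.5 250. ] [224.4 250. ]
0.011 -0.01 z 0.09 closed wrist [315.5 241.2] open [401.  241.2] [230.1 241.3]
0.011 0 z 0.08 closed wrist [315.6 233.5] open [396.1 233.4] [235.1 233.5]
0.011 0.006 z 0.074 closed wrist [315.6 229.2] open [393.4 229.2] [237.9 229.3]
0.011 0.019 z 0.061 closed wrist [315.7 221. ] open [388.2 221. ] [243.3 221. ]
```

Run:
```python
import cv2
im=cv2.imread('pics/w3.png')[230:340,150:270];cv2.imwrite('pics/w3f.png',cv2.resize(im,None,fx=5,fy=5,interpolation=2))
```

```text
(no output)
```

View pics/w3f.png

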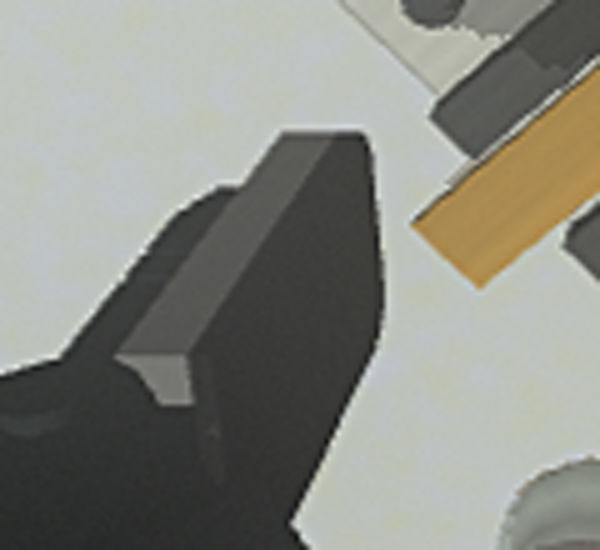

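The pictures show the shut tips about 12 mm behind the reported TCP, where the text puts them 19 mm ahead. The near tip edge sits at row 244, against 243 predicted for that offset. So the fingers closed just above the head. I'll open, go about 31 mm lower in cautious steps, and check.

```bash
python3 -m handwheel '[{"dx":0,"dy":0,"dz":0,"ax":0,"ay":0,"az":0},{"dx":0,"dy":0,"dz":0,"ax":0,"ay":0,"az":0},{"dx":0,"dy":0,"dz":0,"ax":0,"ay":0,"az":0},{"dx":0,"dy":0,"dz":0,"ax":0,"ay":0,"az":0},{"dx":0,"dy":0,"dz":0,"ax":0,"ay":0,"az":0},{"dx":0,"dy":0,"dz":0,"ax":0,"ay":0,"az":0},{"dx":0,"dy":0,"dz":0,"ax":0,"ay":0,"az":0},{"dx":0,"dy":0,"dz":0,"ax":0,"ay":0,"az":0}]' 1
python3 -m handwheel '[{"dx":0,"dy":0,"dz":0.3,"ax":0,"ay":0,"az":0},{"dx":0,"dy":0,"dz":0.3,"ax":0,"ay":0,"az":0},{"dx":0,"dy":0,"dz":0.2,"ax":0,"ay":0,"az":0},{"dx":0,"dy":0,"dz":0,"ax":0,"ay":0,"az":0}]' 1
python3 - <<'E'
from h import *
p=bot.camera('wrist');save(p,'w6.png');s=bot.camera('side');save(s,'s6.png')
im=cv2.imread('pics/s6.png')[170:270,220:370];cv2.imwrite('pics/s6c.png',cv2.resize(im,None,fx=5,fy=5,interpolation=2))
E
```

```text
clock: 9.4
eef_pos: [0.5291, -0.0949, 0.0798]
tool_rot: [-0.376, 0.927, -0.0, 0.0]
ft_force: [0.1, -0.5, 0.4]
grip_width: 0.0849
clock: 9.8
eef_pos: [0.5281, -0.0947, 0.0584]
tool_rot: [-0.376, 0.927, 0.001, -0.001]
ft_force: [0.1, 0.4, 0.3]
grip_width: 0.0856
```

View pics/s6c.png

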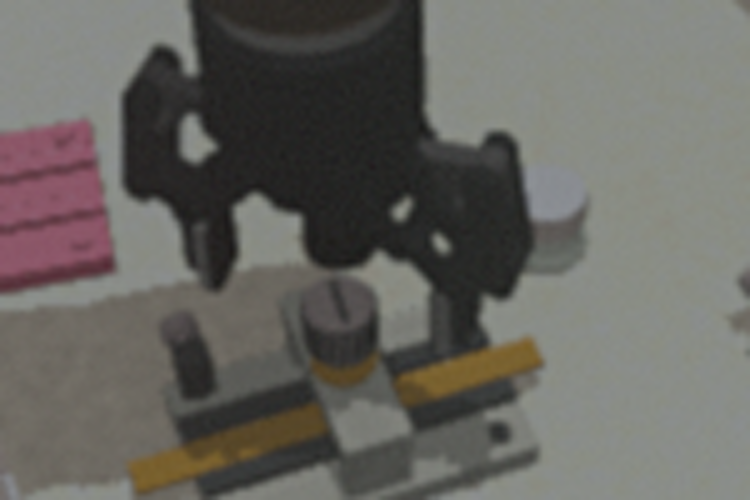

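View pics/w6.png

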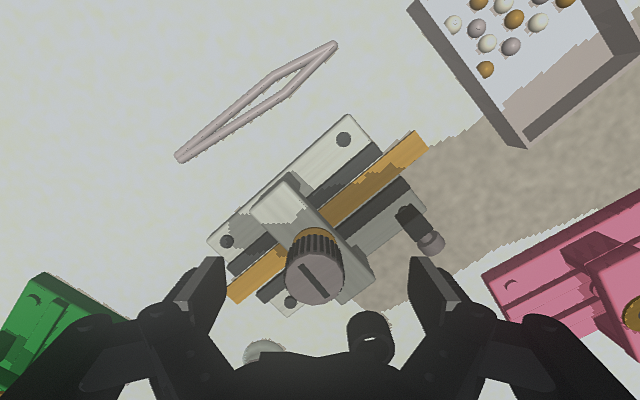

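```bash
python3 -m handwheel '[{"dx":0,"dy":0,"dz":0.2,"ax":0,"ay":0,"az":0},{"dx":0,"dy":0,"dz":0.2,"ax":0,"ay":0,"az":0},{"dx":0,"dy":0,"dz":0,"ax":0,"ay":0,"az":0},{"dx":0,"dy":0,"dz":0,"ax":0,"ay":0,"az":0}]' 1
python3 -m handwheel '[{"dx":0,"dy":0,"dz":0,"ax":0,"ay":0,"az":0},{"dx":0,"dy":0,"dz":0,"ax":0,"ay":0,"az":0},{"dx":0,"dy":0,"dz":0,"ax":0,"ay":0,"az":0},{"dx":0,"dy":0,"dz":0,"ax":0,"ay":0,"az":0},{"dx":0,"dy":0,"dz":0,"ax":0,"ay":0,"az":0},{"dx":0,"dy":0,"dz":0,"ax":0,"ay":0,"az":0},{"dx":0,"dy":0,"dz":0,"ax":0,"ay":0,"az":0},{"dx":0,"dy":0,"dz":0,"ax":0,"ay":0,"az":0}]' -1
python3 st.py
python3 - <<'E'
from h import *
p=bot.camera('wrist');save(p,'w7.png');s=bot.camera('side');save(s,'s7.png')
im=cv2.imread('pics/s7.png')[190:270,240:350];cv2.imwrite('pics/s7c.png',cv2.resize(im,None,fx=6,fy=6,interpolation=2))
E
```

```text
clock: 10.3
eef_pos: [0.529, -0.0949, 0.0495]
tool_rot: [-0.376, 0.927, 0.0, -0.0]
ft_force: [-1.2, 0.5, 0.8]
grip_width: 0.0851
clock: 11.1
eef_pos: [0.5295, -0.0952, 0.0502]
tool_rot: [-0.376, 0.927, -0.0, 0.0]
ft_force: [-0.7, -2.4, 4.5]
grip_width: 0.0265
pos [ 0.5295 -0.0952  0.0502] F [-0.02 -1.95  4.88] T [-0.37   0.032  0.02 ] tau6 -0.0019 j6 -0.9477 yaw -2.3716 w 0.026 t 11.35
```

View pics/s7c.png

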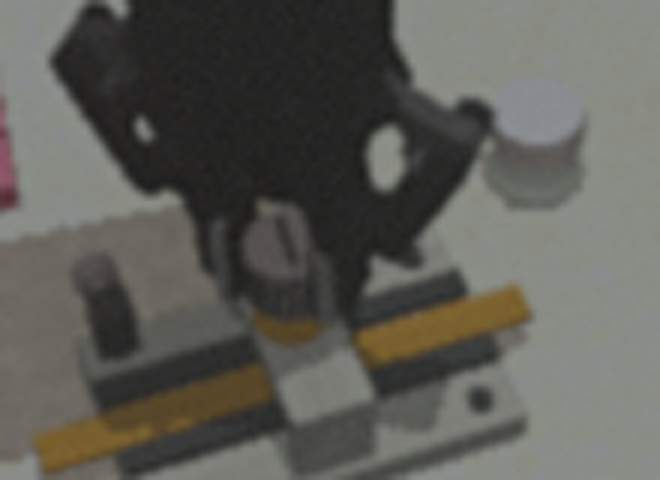

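View pics/w7.png

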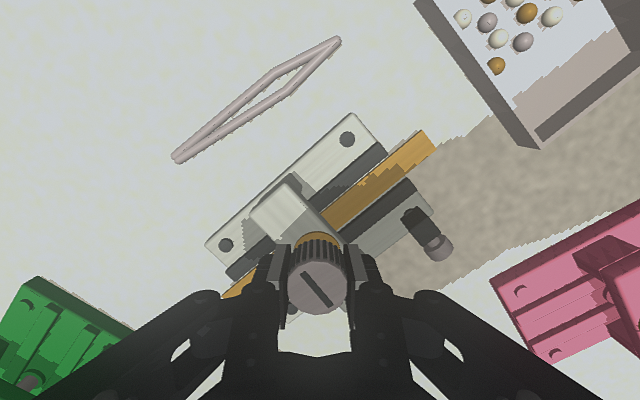

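```bash
python3 -m handwheel '[{"dx":0,"dy":0,"dz":0,"ax":0,"ay":0,"az":0.67},{"dx":0,"dy":0,"dz":0,"ax":0,"ay":0,"az":0.67},{"dx":0,"dy":0,"dz":0,"ax":0,"ay":0,"az":0},{"dx":0,"dy":0,"dz":0,"ax":0,"ay":0,"az":0}]' -1
python3 st.py
python3 -m handwheel '[{"dx":0,"dy":0,"dz":0,"ax":0,"ay":0,"az":0.67},{"dx":0,"dy":0,"dz":0,"ax":0,"ay":0,"az":0.67},{"dx":0,"dy":0,"dz":0,"ax":0,"ay":0,"az":0.67},{"dx":0,"dy":0,"dz":0,"ax":0,"ay":0,"az":0.67},{"dx":0,"dy":0,"dz":0,"ax":0,"ay":0,"az":0},{"dx":0,"dy":0,"dz":0,"ax":0,"ay":0,"az":0}]' -1
python3 st.py
python3 - <<'E'
from h import *
p=bot.camera('wrist');save(p,'w8.png')
E
```

```text
clock: 11.9
eef_pos: [0.5293, -0.0949, 0.0502]
tool_rot: [-0.281, 0.96, -0.0, 0.0]
ft_force: [-0.9, -0.6, 4.6]
grip_width: 0.0262
pos [ 0.5293 -0.0949  0.0502] F [-0.62 -0.91  5.67] T [-0.257  0.135  0.026] tau6 0.0337 j6 -0.7468 yaw -2.5723 w 0.0258 t 12.15
clock: 12.8
eef_pos: [0.529, -0.0942, 0.0502]
tool_rot: [-0.084, 0.996, 0.001, 0.0]
ft_force: [-2.0, 2.0, 6.2]
grip_width: 0.026
pos [ 0.529  -0.0942  0.0502] F [-1.6   1.16  6.54] T [0.057 0.253 0.031] tau6 0.0368 j6 -0.3448 yaw -2.9738 w 0.0261 t 13.05
```

View pics/w8.png

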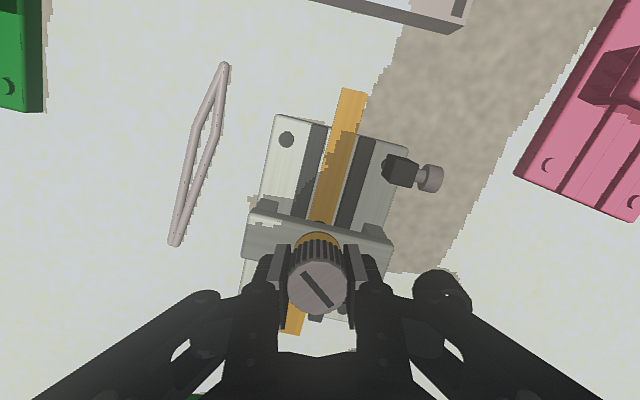

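```bash
python3 -m handwheel '[{"dx":0,"dy":0,"dz":0,"ax":0,"ay":0,"az":0.67},{"dx":0,"dy":0,"dz":0,"ax":0,"ay":0,"az":0.67},{"dx":0,"dy":0,"dz":0,"ax":0,"ay":0,"az":0.67},{"dx":0,"dy":0,"dz":0,"ax":0,"ay":0,"az":0.67},{"dx":0,"dy":0,"dz":0,"ax":0,"ay":0,"az":0.67},{"dx":0,"dy":0,"dz":0,"ax":0,"ay":0,"az":0},{"dx":0,"dy":0,"dz":0,"ax":0,"ay":0,"az":0}]' -1 >/dev/null
cat > st2.py <<'E'
from h import *
T=[];
for i in range(3):
    o=bot.get_obs();T.append(o['ft_torque'][2]);bot.camera('top')
o=bot.get_obs();print('F',o['ft_force'].round(1),'Tz',np.mean(T).round(3),'tau6',o['tau'][5].round(4),'j6',o['joint_pos'][5].round(4),'yaw',Rotation.from_matrix(R(o['tool_rot'])@np.diag([1,-1,-1])).as_euler('zyx')[0].round(4),'t',o['clock'])
E
python3 st2.py
python3 -m handwheel '[{"dx":0,"dy":0,"dz":0,"ax":0,"ay":0,"az":0.5},{"dx":0,"dy":0,"dz":0,"ax":0,"ay":0,"az":0.5},{"dx":0,"dy":0,"dz":0,"ax":0,"ay":0,"az":0}]' -1 >/dev/null
python3 st2.py
```

```text
F [-0.9  2.9  7.1] Tz 0.063 tau6 0.0405 j6 0.1577 yaw 2.8077 t 14.0
F [-0.5  4.4  6.8] Tz 0.024 tau6 0.0443 j6 0.3077 yaw 2.6579 t 14.45
```

```bash
python3 -m handwheel '[{"dx":0,"dy":0,"dz":0,"ax":0,"ay":0,"az":0.5},{"dx":0,"dy":0,"dz":0,"ax":0,"ay":0,"az":0.5},{"dx":0,"dy":0,"dz":0,"ax":0,"ay":0,"az":0}]' -1 >/dev/null
python3 st2.py
```

```text
F [-0.9  4.6  7.4] Tz 0.014 tau6 0.0449 j6 0.4577 yaw 2.5081 t 14.9
```

```bash
python3 -m handwheel '[{"dx":0,"dy":0,"dz":0,"ax":0,"ay":0,"az":0.5},{"dx":0,"dy":0,"dz":0,"ax":0,"ay":0,"az":0.5},{"dx":0,"dy":0,"dz":0,"ax":0,"ay":0,"az":0}]' -1 >/dev/null
python3 st2.py
```

```text
F [0.  4.5 6.1] Tz 0.019 tau6 0.0453 j6 0.6077 yaw 2.3583 t 15.35
```

```bash
python3 -m handwheel '[{"dx":0,"dy":0,"dz":0,"ax":0,"ay":0,"az":0.5},{"dx":0,"dy":0,"dz":0,"ax":0,"ay":0,"az":0.5},{"dx":0,"dy":0,"dz":0,"ax":0,"ay":0,"az":0}]' -1 >/dev/null
python3 st2.py
```

```text
F [1.4 5.5 5.6] Tz 0.103 tau6 0.1297 j6 0.7575 yaw 2.2087 t 15.8
```

```bash
python3 -m handwheel '[{"dx":0,"dy":0,"dz":0,"ax":0,"ay":0,"az":0.5},{"dx":0,"dy":0,"dz":0,"ax":0,"ay":0,"az":0},{"dx":0,"dy":0,"dz":0,"ax":0,"ay":0,"az":0}]' -1 >/dev/null
python3 st2.py
python3 - <<'E'
from h import *
p=bot.camera('wrist');save(p,'w9.png')
im=cv2.imread('pics/w9.png')[200:340,220:420];cv2.imwrite('pics/w9c.png',cv2.resize(im,None,fx=4,fy=4,interpolation=2))
im=cv2.imread('pics/w7.png')[200:340,220:420];cv2.imwrite('pics/w7c.png',cv2.resize(im,None,fx=4,fy=4,interpolation=2))
E
```

```text
F [1.4 6.  6.1] Tz 0.152 tau6 0.1865 j6 0.8323 yaw 2.1339 t 16.25
```

View pics/w9c.png

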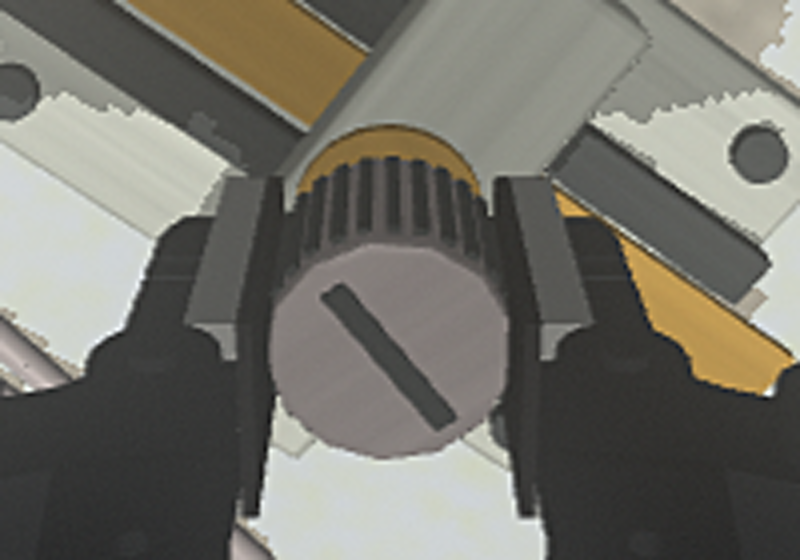

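View pics/w7c.png

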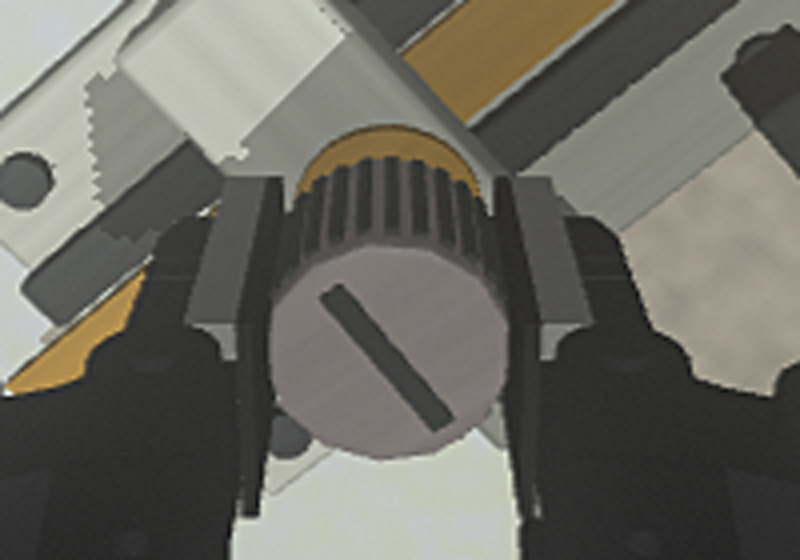

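```bash
python3 -m handwheel '[{"dx":0,"dy":0,"dz":0,"ax":0,"ay":0,"az":-0.8},{"dx":0,"dy":0,"dz":0,"ax":0,"ay":0,"az":-0.8},{"dx":0,"dy":0,"dz":0,"ax":0,"ay":0,"az":-0.8},{"dx":0,"dy":0,"dz":0,"ax":0,"ay":0,"az":-0.8},{"dx":0,"dy":0,"dz":0,"ax":0,"ay":0,"az":-0.8},{"dx":0,"dy":0,"dz":0,"ax":0,"ay":0,"az":-0.8},{"dx":0,"dy":0,"dz":0,"ax":0,"ay":0,"az":-0.8},{"dx":0,"dy":0,"dz":0,"ax":0,"ay":0,"az":-0.8},{"dx":0,"dy":0,"dz":0,"ax":0,"ay":0,"az":-0.8},{"dx":0,"dy":0,"dz":0,"ax":0,"ay":0,"az":-0.8},{"dx":0,"dy":0,"dz":0,"ax":0,"ay":0,"az":-0.8},{"dx":0,"dy":0,"dz":0,"ax":0,"ay":0,"az":-0.8}]' -1 >/dev/null
python3 -m handwheel '[{"dx":0,"dy":0,"dz":0,"ax":0,"ay":0,"az":-0.8},{"dx":0,"dy":0,"dz":0,"ax":0,"ay":0,"az":-0.8},{"dx":0,"dy":0,"dz":0,"ax":0,"ay":0,"az":-0.8},{"dx":0,"dy":0,"dz":0,"ax":0,"ay":0,"az":-0.27},{"dx":0,"dy":0,"dz":0,"ax":0,"ay":0,"az":0},{"dx":0,"dy":0,"dz":0,"ax":0,"ay":0,"az":0}]' -1 >/dev/null
python3 st2.py
python3 - <<'E'
from h import *
p=bot.camera('wrist');save(p,'w10.png')
im=cv2.imread('pics/w10.png')[200:340,220:420];cv2.imwrite('pics/w10c.png',cv2.resize(im,None,fx=4,fy=4,interpolation=2))
E
```

```text
F [ 0.8 -2.   5.1] Tz -0.059 tau6 -0.0406 j6 -1.0076 yaw -2.3117 t 18.25
```

View pics/w10c.png

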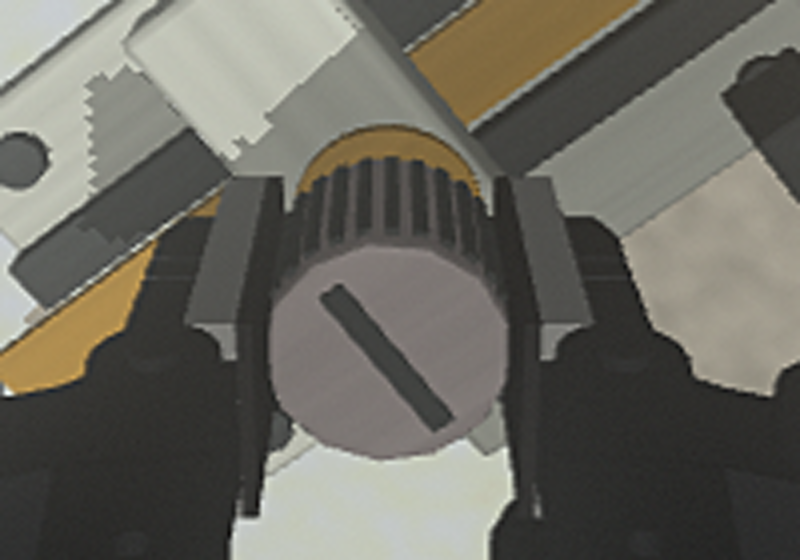

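```bash
python3 -m handwheel '[{"dx":0,"dy":0,"dz":0,"ax":0,"ay":0,"az":0},{"dx":0,"dy":0,"dz":0,"ax":0,"ay":0,"az":0},{"dx":0,"dy":0,"dz":0,"ax":0,"ay":0,"az":0},{"dx":0,"dy":0,"dz":0,"ax":0,"ay":0,"az":0},{"dx":0,"dy":0,"dz":0,"ax":0,"ay":0,"az":0},{"dx":0,"dy":0,"dz":0,"ax":0,"ay":0,"az":0},{"dx":0,"dy":0,"dz":0,"ax":0,"ay":0,"az":0},{"dx":0,"dy":0,"dz":0,"ax":0,"ay":0,"az":0}]' 1
python3 - <<'E'
from h import *
p=bot.camera('wrist');save(p,'w11.png')
im=cv2.imread('pics/w11.png')[200:340,220:420];cv2.imwrite('pics/w11c.png',cv2.resize(im,None,fx=4,fy=4,interpolation=2))
E
python3 -m handwheel '[{"dx":0,"dy":0,"dz":-0.4,"ax":0,"ay":0,"az":0},{"dx":0,"dy":0,"dz":-0.8,"ax":0,"ay":0,"az":0},{"dx":0,"dy":0,"dz":-0.8,"ax":0,"ay":0,"az":0},{"dx":0,"dy":0,"dz":-0.8,"ax":0,"ay":0,"az":0},{"dx":0,"dy":0,"dz":-0.8,"ax":0,"ay":0,"az":0},{"dx":0,"dy":0,"dz":-0.8,"ax":0,"ay":0,"az":0},{"dx":0,"dy":0,"dz":-0.8,"ax":0,"ay":0,"az":0},{"dx":0,"dy":0,"dz":0,"ax":0,"ay":0,"az":0},{"dx":0,"dy":0,"dz":0,"ax":0,"ay":0,"az":0}]' 1
python3 - <<'E'
from h import *
p=bot.camera('wrist');save(p,'w12.png')
E
```

```text
clock: 19.1
eef_pos: [0.5291, -0.0949, 0.0498]
tool_rot: [-0.403, 0.915, 0.0, 0.0]
ft_force: [-1.0, -0.2, -0.5]
grip_width: 0.0855
clock: 20.05
eef_pos: [0.5294, -0.095, 0.1804]
tool_rot: [-0.403, 0.915, -0.0, 0.001]
ft_force: [-0.6, -0.4, -0.8]
grip_width: 0.085
```

View pics/w11c.png

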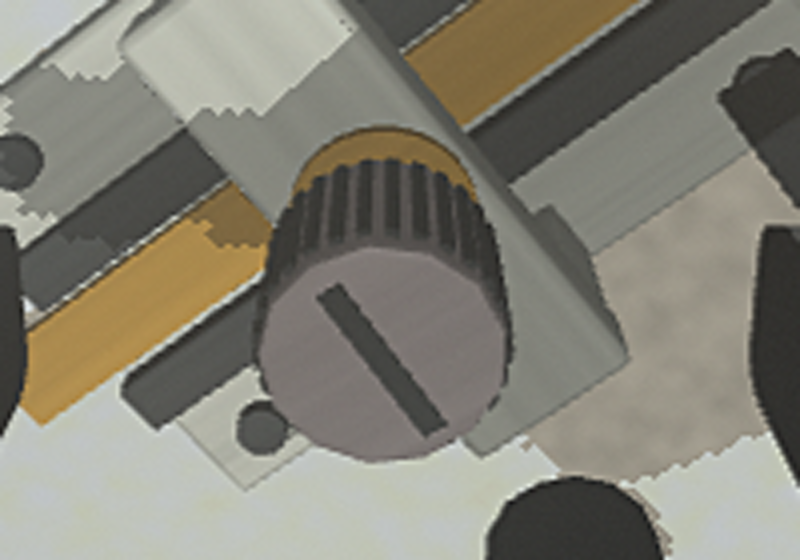

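View pics/w12.png

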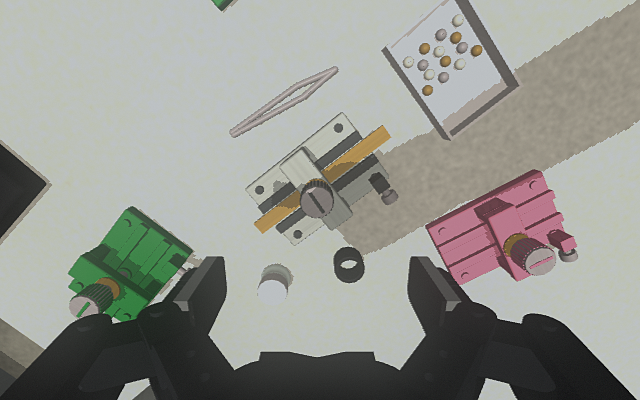

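w11 and w12 show the slot staying where I left it at release, centred near (317,199) in w12. The strip still lies in its channel and the gripper is clear. Handing in.

```bash
python3 -c "
from workcell import bot
print(bot.job_done(), bot.get_obs()['clock'])"
```

```text
the job is handed in; nothing more can be done
the job is handed in; nothing more can be done
```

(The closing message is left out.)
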